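Couple the carving head to the ball stand and latch it

TASK

Fit the carving head on the ball stand, ready for the next piece to be carved: lower its socket gently over the ball until its rim sits flat on the stand's flange, then press its latch lever all the way down so that it locks under the ball. Let go of it, and leave the other things on the bench where they are.

Things in the scene. Friction and masses are not known exactly. Their poses are not given: they have to be found in the camera images.
- carving_head: the carving head, the only thing with a lever: round bare-aluminium housing standing on its rim, hollow below, 112 mm high, 0.6 to 0.95 kg. Rim flange 100 mm diameter, 9 mm thick; housing 80 mm diameter to 52 mm up, then a 46 mm collar to 67 mm, then the steel spindle nose. Origin: centre of the rim's underside; z up along the nose; the lever stands out on its -x side
- nose_grip (a point): about half-way up the spindle nose, on its axis, 92 mm above the rim's underside and 58 mm above socket_center: the place to grip. The nose is an upright threaded steel cylinder of 33 mm diameter, 45 mm high (67 to 112 mm above the rim). Axes as the carving head's
- socket_center (a point): middle of the carving head's socket (open below, 53.6 mm bore, ceiling 60 mm above the rim), on the head's axis 34 mm above the rim's underside. It lies on ball_center (to about 2 mm of play) when the head is fully home, rim flat on the stand's flange. The head may be put on at any turn about the vertical
- ball_center (a point): centre of the 50 mm steel ball of the ball stand, 104 mm above the bench (crown at 129 mm). It stands on a 24 mm neck, its centre 34 mm above the top of a flat round flange (104 mm diameter, top 70 mm above the bench). The stand is dark cast iron, fixed to the bench by a 130 mm square foot
- latch_lever (a joint): the lever's hinge, rad: 0 = fully raised (open, 0.65 rad above level), 0.65 = fully down (level, locked). Stiff (0.2 N m): stays where left; pressing takes about 3 N at the end, 5 N half-way along. It drives a round bolt into the bore, 8 mm above the rim: pressed too early the bolt bars the socket; if the head is not home the bolt meets the ball and the lever stops short
- lever_pivot (a point): the lever's hinge axis, 46 mm out from the head's axis on its -x side, 30 mm above the rim's underside. The axis is level, parallel to the head's y. The head's orientation is read here too
- lever_pad (a point): on the upper face of the lever's black end pad, 68 mm along the lever from the pivot and 6.5 mm above the line through the pivot. The lever is a flat bar 22 mm wide, its upper face 5 mm above that line, reaching 80 mm from the pivot; its last 24 mm are the pad (26 mm wide). Raised, this point is 76 mm above the rim's underside and 96 mm out from the head's axis; fully down 36 and 114 mm
- scroll_chuck: bystander: four-jaw steel lathe chuck, 94 mm diameter, 72 mm high; origin under its centre
- mallet: bystander: turned wooden mallet standing on its head, 86 mm diameter, 212 mm high; origin under its centre
- bowl_blank: bystander: pale round wooden blank, 144 mm diameter, 48 mm thick; origin under its centre
- wood_faceplate: bystander: plywood disc with three big screws, 120 mm diameter, 28 mm thick; origin under its centre
- turned_bowl: bystander: turned wooden bowl, 140 mm diameter, 55 mm high; origin under its centre
- wax_tin: bystander: flat round metal tin, 71 mm diameter, 38 mm high; origin under its centre
- sanding_block: bystander: cork sanding block, 110 x 62 x 36 mm; origin under its centre
There are look-alikes about, which are no part of the job. What is shaped like the carving_head but blue is not meant.

How it is judged (in metres and radians):
On the way:
1. the carving head is fully home on the ball, upright, with its lever still raised (distance between socket_center and ball_center below 0.006 m and angle between carving_head's own z axis and vertical below 0.08 rad and value of joint latch_lever below 0.3 rad), for 0.2 s.
At the end, for the whole second after the job is handed in: the carving head sits fully home on the ball (socket_center within 5 mm of ball_center), upright within 0.05 rad and at rest, and the latch lever is fully down (over 0.59 of 0.65 rad) (distance between socket_center and ball_center below 0.005 m and angle between carving_head's own z axis and vertical below 0.05 rad and value of joint latch_lever above 0.59 rad and linear speed of carving_head below 0.02 m/s); the robot touches nothing.
It fails at once if the carving head is dropped or slammed onto the ball (faster than 0.3 m/s with its socket within 40 mm of the ball's centre) (distance between socket_center and ball_center below 0.04 m and linear speed of carving_head above 0.3 m/s).
It fails at once if a bystander is shifted by more than 30 mm (distance of any of scroll_chuck, mallet, bowl_blank, wood_faceplate, turned_bowl, wax_tin, sanding_block from where it was at the start of the episode above 0.03 m).
It also fails if it takes over 50 s, if anything falls off the work surface, if the arm or the gripper's body presses on something with over 40 N, if the wrist force passes 120 N, or if a joint passes its speed limit or range.

ROBOT

A 6-joint arm with a two-finger parallel gripper is mounted at the origin on the work surface. World frame = base frame: x ahead of the robot, y to its left, z up, the work surface at z = 0. Lengths are in m, angles in degrees, forces in N, time in s.
With the tool pointing down it reaches from about 0.4 to 0.825 m from the base axis. Payload 7 kg.
Tool frame: the origin (TCP) lies midway between the tips of the shut fingers; the grasp point (between the pads) lies 19 mm behind it; z points along the fingers, y is the line along which they close (so a half turn about z gives the same grasp; the last joint's range is limited). The gripper opens to 88 mm and grips with 3 to 60 N. Pads are 19 mm wide; open, the fingers measure 130 mm over their backs; the gripper's body (78 mm by 193 mm) begins 47 mm behind the grasp point.
Start: joints at [93.111, 20.546, 0.682, 0, -70.136, -16.507], TCP at [0.156, 0.657, 0.227] pointing down, gripper open.
Joint ranges: [-176.03, 176.03], [-82.01, 121.73], [-58.28, 71.71], [-173.87, 95.51], [-174.79, -0.11], [-173.66, 173.66]. Speed limits (degrees/s): [136.94, 136.94, 172.46, 180, 180, 180].

INTERFACE

Orientations are given as [roll, pitch, yaw] about the fixed x, y, z axes, in that order (R = Rz(yaw) Ry(pitch) Rx(roll)).
In Python, from plant import r gives the robot as it stands. The module is installed in compiled form; this text tells all that it offers.
- The arm moves only by the tool play_rows, never from a script. Its argument "rows" is a list of rows, each an object with "slide": the shift along the tool's x, y, z as a fraction of full scale, a list of three; "delta_rot": the turn, a rotation vector about the tool's x, y, z as a fraction of full scale, a list of three; "fingers": the opening, from -1 (shut) to 1 (fully open). In form: [{"slide": [x, y, z], "delta_rot": [rx, ry, rz], "fingers": fingers}, ...]. A call has 1 to 8 rows; each row shifts and turns the commanded pose from where the row before left it, along the tool's axes as they then stand; what a row does not reach is not made up. Full scale, the value 1, is 0.15 m for a shift and 0.08 rad for a turn. A row lasts 1/8 s, in which the tool goes at most 62.5 mm and 10.7 degrees, less where a joint would pass 70% of its speed; a pose out of reach is approached as far as the arm can. A call with a number of a shift or a turn outside -1 to 1 is refused whole. A call with a gripper value outside its range is refused whole. The fingers move at their own pace and stop on an object; "squeeze" is the grip in N (left out, the last holds). Time passes only in rows, so rows that do not move let the fingers close. It gives the time, the measured TCP pose, the force, the opening and the grip force at its end, in the units of the state.
- r.get_state(): the state, without advancing time (a new reading comes with each control period).
- r.capture(name): name is "scene" or "side" or "wrist"; returns a dict with "image" (480x640x3 uint8, blue, green, red), "fx", "fy", "cx", "cy" (pixels), "distortion" ([k1, k2, p1, p2, k3] as OpenCV has them; the pictures are not rectified), "R" (3x3) and "t" (3): a world point X has camera coordinates R X + t; the wrist camera has in their place "T_tool_cam" (4x4, takes a point from camera to tool coordinates, whose origin is the TCP and whose axes are the flange's). Camera axes: x right, y down, z forward; pixel columns grow to the right and rows downward; lengths in m; the calibration is good to about 2 mm. A picture is of the moment at which its call begins: read the wrist's pose just before it. There is no depth.
- r.close_job(): hands the job in; it is judged then, once.
The state is a dict: "time_s": time; "joints": joint angles; "qd": joint speeds; "joint_torque": joint torques, N m; "tcp_pos": TCP position; "eef_rot": TCP orientation; "contact_force": force on the tool from outside, world axes, zero at the start; "moment": the same for the moment, N m; "gripper_width": finger opening in m; "gripper_force": force on a finger pad.
Only numpy, scipy, OpenCV 4.12 (cv2) and the standard library are available. Lean on these libraries where they do the work, as an engineer would, in place of code of your own. Each camera call takes 0.05 s, during which the arm holds its last target. There are 200 camera calls.

## Working session

There is one attempt and no reset: what is moved stays moved. The work goes in short steps, Python scripts to look and compute and a tool call to move; the robot and the scene stay as the last step left them, time stands still between calls to the robot, and variables do not carry over. Pictures are saved under pics/ and viewed, at most 10 in all, crops included, and the job is handed in when it is done.

Besides the shell and the picture viewer there is one more tool, called after "Emit:" by a JSON object that holds its "name" and its "arguments". play_rows: Moves the arm, as the interface text tells. Shift numbers are shares of 0.15 m and turn numbers shares of 0.08 rad, none past 1 either way. Its arguments: {"type":"object","properties":{"rows":{"type":"array"},"squeeze":{"type":"number"}},"required":["rows"]}

```bash
mkdir -p pics; cat > h.py <<'E'
import numpy as np, cv2, pickle
from plant import r
def snap(n,f):
    s=r.get_state(); c=r.capture(n); cv2.imwrite(f'pics/{f}.png',c['image'])
    if 'R' not in c:
        from scipy.spatial.transform import Rotation as Ro
        Rt=Ro.from_euler('xyz',s['eef_rot'],degrees=True).as_matrix(); T=np.array(c['T_tool_cam'])
        Rw=Rt@T[:3,:3]; p=Rt@T[:3,3]+np.array(s['tcp_pos'])
        c['R']=Rw.T; c['t']=-Rw.T@p
    pickle.dump(c,open(f'pics/{f}.pkl','wb')); return c
def load(f): return pickle.load(open(f'pics/{f}.pkl','rb'))
def ray(c,uv):
    K=np.array([[c['fx'],0,c['cx']],[0,c['fy'],c['cy']],[0,0,1.]])
    p=cv2.undistortPoints(np.array([[uv]],float),K,np.array(c['distortion']))[0,0]
    R=np.array(c['R']);t=np.array(c['t']).ravel(); return -R.T@t, R.T@np.array([p[0],p[1],1])
def atz(c,uv,z):
    o,d=ray(c,uv); return (o+d*(z-o[2])/d[2]).round(4)
def proj(c,X):
    K=np.array([[c['fx'],0,c['cx']],[0,c['fy'],c['cy']],[0,0,1.]])
    return cv2.projectPoints(np.array(X,float).reshape(-1,1,3),cv2.Rodrigues(np.array(c['R']))[0],np.array(c['t'],float),K,np.array(c['distortion']))[0][:,0]
def tri(a,b):
    (o,d),(p,e)=a,b; A=np.c_[d,-e]; s=np.linalg.lstsq(A,p-o,rcond=None)[0]
    x,y=o+d*s[0],p+e*s[1]; return ((x+y)/2).round(4),np.linalg.norm(x-y).round(4)
E
python3 - <<'E'
from h import *
a=snap('scene','s0');b=snap('side','d0')
print(r.get_state())
for c in(a,b): print(-np.array(c['R']).T@np.array(c['t']).ravel(),c['fx'])
E
```

```text
{'time_s': 0.1, 'joints': array([ 9.31114204e+01,  2.05864350e+01,  6.40473085e-01, -1.79805907e-02,
       -7.01345679e+01, -1.65073377e+01]), 'qd': array([-0.01254608, -0.14540638,  0.12639995,  0.08319212, -0.07141239,
       -0.04761091]), 'joint_torque': array([-8.47602823e-04, -5.84162271e+01,  2.93751812e+01,  7.01550320e+00,
        1.01984519e-02, -4.22915753e-05]), 'tcp_pos': array([0.15630036, 0.65622459, 0.22573673]), 'eef_rot': array([ 1.79917986e+02, -6.67647743e-03, -1.34020345e+01]), 'contact_force': array([-0.18489231,  0.54926624, -0.19222751]), 'moment': array([-0.02160817, -0.07106843, -0.04765409]), 'gripper_force': 0.0, 'gripper_width': 0.08763159198710431}
[1.08625277 0.34649614 1.27039137] 498.6678190768581
[ 0.37126421 -0.9362173   0.81365632] 453.8768170488158
```

View pics/s0.png

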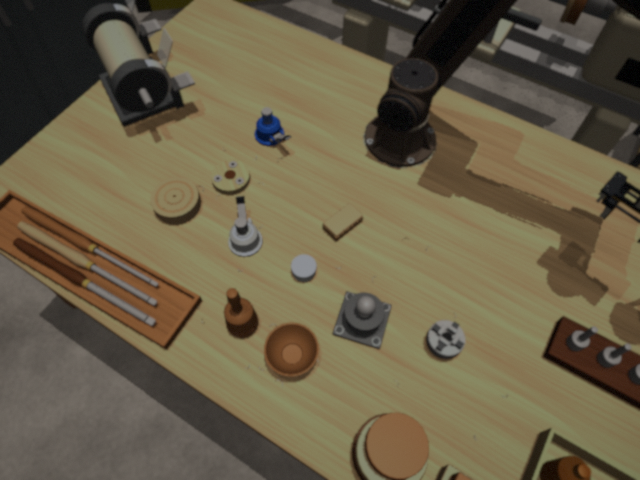

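View pics/d0.png

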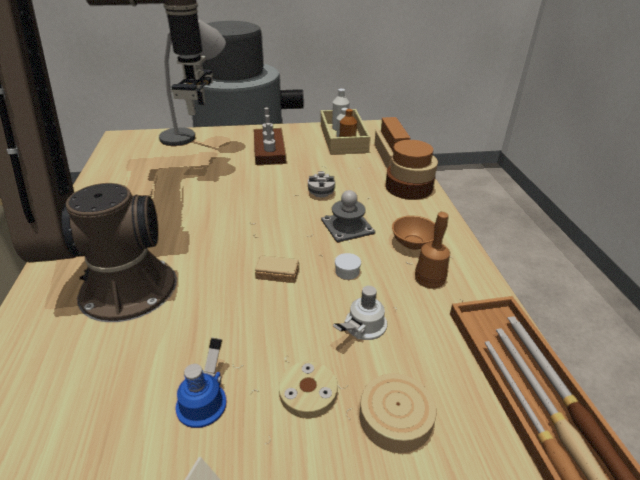

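The aluminium head is at scene (244,237) and side (368,315). The look-alike is blue, at scene (268,128) and side (200,395), so I choose the aluminium one. The ball stand is at scene (366,308) and side (349,203). Next is one close crop sheet.

```bash
python3 - <<'E'
import cv2,numpy as np
s=cv2.imread('pics/s0.png');d=cv2.imread('pics/d0.png')
f=lambda i,x,y:cv2.resize(i[y:y+75,x:x+100],(400,300),interpolation=cv2.INTER_CUBIC)
cv2.imwrite('pics/c0.png',np.vstack([np.hstack([f(s,195,190),f(s,315,275)]),np.hstack([f(d,320,275),f(d,300,175)])]))
E
```

```text
(no output)
```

View pics/c0.png

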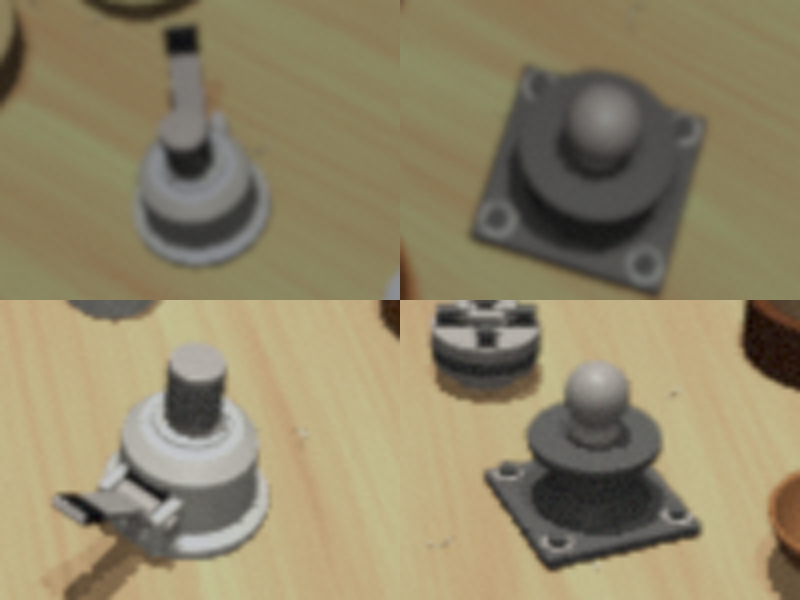

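The crop confirms a bare aluminium head with its lever raised and the pad at scene (240,200). The nose top is at scene (240.8,222.3) and side (369.3,289.8), and the ball at scene (366,307) and side (349.3,198.8).

```bash
python3 - <<'E'
from h import *
a,b=load('s0'),load('d0')
for n,u,v,z in(('nose',(240.5,222),(369,289.4),.112),('ball',(365.7,306.7),(349,198.5),.104),('pad',(240,199.7),(339.7,326),.076)):
    print(n,tri(ray(a,u),ray(b,v)),atz(a,u,z),atz(b,v,z))
for n,u,v in (('mallet top',(233,293),(441,216)),('faceplate',(230,176),(308,385)),('tin',(303,267),(348,263)),('chuck',(446,338),(321,182)),('bowl',(292,350),(414,230)),('block',(343,221),(277,266)),('blank',(176,197),(398,400))):print(n,tri(ray(a,u),ray(b,v)))
w=snap('wrist','w0');print(w['T_tool_cam'])
E
```

```text
nose (array([ 0.5888, -0.2021,  0.1124]), np.float64(0.0001)) [ 0.5886 -0.2023  0.112 ] [ 0.589  -0.2017  0.112 ]
ball (array([0.6195, 0.2064, 0.1021]), np.float64(0.0001)) [0.6203 0.2066 0.104 ] [0.6188 0.2033 0.104 ]
pad (array([ 0.5117, -0.2671,  0.0729]), np.float64(0.0009)) [ 0.5127 -0.2654  0.076 ] [ 0.5115 -0.2702  0.076 ]
mallet top (array([ 0.7935, -0.0599,  0.2018]), np.float64(0.0001))
faceplate (array([ 0.4309, -0.3723,  0.0216]), np.float64(0.0008))
tin (array([ 0.5804, -0.007 ,  0.0306]), np.float64(0.0003))
chuck (array([0.5635, 0.4144, 0.0455]), np.float64(0.0004))
bowl (array([0.7966, 0.0999, 0.0465]), np.float64(0.0013))
block (array([0.3893, 0.0098, 0.0253]), np.float64(0.0001))
blank (array([ 0.5945, -0.4468,  0.05  ]), np.float64(0.003))
[[ 1.48368544e-04 -9.57923610e-01 -2.87023231e-01  7.72066129e-02]
 [ 9.99999307e-01  4.77218854e-04 -1.07576925e-03  8.52016103e-04]
 [ 1.16747766e-03 -2.87022873e-01  9.57923018e-01 -1.57844826e-01]
 [ 0.00000000e+00  0.00000000e+00  0.00000000e+00  1.00000000e+00]]
```

```bash
cat >> h.py <<'E'
def plan(tgt,yaw,n,arc=False):
    """n rows from here to tgt, tool down; prints slide/rot per row"""
    s=r.get_state();p=np.array(s['tcp_pos']);y=s['eef_rot'][2];dy=(yaw-y+180)%360-180
    a0,a1=[np.arctan2(q[1],q[0]) for q in(p,tgt)];r0,r1=[np.hypot(q[0],q[1]) for q in(p,tgt)]
    def at(f):
        if not arc: return p+f*(np.array(tgt)-p)
        a=a0+f*(a1-a0);R=r0+f*(r1-r0);return np.array([R*np.cos(a),R*np.sin(a),p[2]+f*(tgt[2]-p[2])])
    for i in range(n):
        Y=np.radians(y+dy*i/n);d=at((i+1)/n)-at(i/n);c,s_=np.cos(Y),np.sin(Y)
        v=np.array([c*d[0]+s_*d[1],s_*d[0]-c*d[1],-d[2]])/.15
        print(v.round(3).tolist(),round(-np.radians(dy/n)/.08,3))
E
python3 -c "
from h import *
plan((.589,-.202,.22),-140,28,True)"
```

```text
[0.267, 0.02, 0.001] 0.986
[0.267, 0.015, 0.001] 0.986
[0.266, 0.01, 0.001] 0.986
[0.265, 0.005, 0.001] 0.986
[0.265, -0.0, 0.001] 0.986
[0.264, -0.005, 0.001] 0.986
[0.263, -0.01, 0.001] 0.986
[0.262, -0.015, 0.001] 0.986
[0.261, -0.02, 0.001] 0.986
[0.26, -0.025, 0.001] 0.986
[0.259, -0.03, 0.001] 0.986
[0.257, -0.035, 0.001] 0.986
[0.256, -0.04, 0.001] 0.986
[0.254, -0.045, 0.001] 0.986
[0.253, -0.049, 0.001] 0.986
[0.251, -0.054, 0.001] 0.986
[0.249, -0.059, 0.001] 0.986
[0.247, -0.063, 0.001] 0.986
[0.245, -0.068, 0.001] 0.986
[0.243, -0.072, 0.001] 0.986
[0.241, -0.077, 0.001] 0.986
[0.239, -0.081, 0.001] 0.986
[0.237, -0.086, 0.001] 0.986
[0.234, -0.09, 0.001] 0.986
[0.232, -0.094, 0.001] 0.986
[0.229, -0.098, 0.001] 0.986
[0.227, -0.102, 0.001] 0.986
[0.224, -0.106, 0.001] 0.986
```

Emit:
{"name": "play_rows", "arguments": {"rows": [{"slide":[0.267,0.02,0],"delta_rot":[0,0,0.986],"fingers":1},{"slide":[0.267,0.015,0],"delta_rot":[0,0,0.986],"fingers":1},{"slide":[0.266,0.01,0],"delta_rot":[0,0,0.986],"fingers":1},{"slide":[0.265,0.005,0],"delta_rot":[0,0,0.986],"fingers":1},{"slide":[0.265,0,0],"delta_rot":[0,0,0.986],"fingers":1},{"slide":[0.264,-0.005,0],"delta_rot":[0,0,0.986],"fingers":1},{"slide":[0.263,-0.01,0],"delta_rot":[0,0,0.986],"fingers":1},{"slide":[0.262,-0.015,0],"delta_rot":[0,0,0.986],"fingers":1}]}}

```text
time_s: 1.15
tcp_pos: [0.4311, 0.4995, 0.2262]
eef_rot: [180.0, -0.0, -49.7]
contact_force: [0.3, -0.7, 0.4]
gripper_width: 0.0879
gripper_force: 0.0
```

Emit:
{"name": "play_rows", "arguments": {"rows": [{"slide":[0.261,-0.02,0],"delta_rot":[0,0,0.986],"fingers":1},{"slide":[0.26,-0.025,0],"delta_rot":[0,0,0.986],"fingers":1},{"slide":[0.259,-0.03,0],"delta_rot":[0,0,0.986],"fingers":1},{"slide":[0.257,-0.035,0],"delta_rot":[0,0,0.986],"fingers":1},{"slide":[0.256,-0.04,0],"delta_rot":[0,0,0.986],"fingers":1},{"slide":[0.254,-0.045,0],"delta_rot":[0,0,0.986],"fingers":1},{"slide":[0.253,-0.05,0],"delta_rot":[0,0,0.986],"fingers":1},{"slide":[0.251,-0.054,0],"delta_rot":[0,0,0.986],"fingers":1}]}}

```text
time_s: 2.15
tcp_pos: [0.5984, 0.2406, 0.2262]
eef_rot: [180.0, -0.0, -85.9]
contact_force: [-0.2, -0.2, 0.2]
gripper_width: 0.0876
gripper_force: 0.0
```

Emit:
{"name": "play_rows", "arguments": {"rows": [{"slide":[0.249,-0.059,0],"delta_rot":[0,0,0.986],"fingers":1},{"slide":[0.247,-0.063,0],"delta_rot":[0,0,0.986],"fingers":1},{"slide":[0.245,-0.068,0],"delta_rot":[0,0,0.986],"fingers":1},{"slide":[0.243,-0.072,0],"delta_rot":[0,0,0.986],"fingers":1},{"slide":[0.241,-0.077,0],"delta_rot":[0,0,0.986],"fingers":1},{"slide":[0.239,-0.081,0],"delta_rot":[0,0,0.986],"fingers":1},{"slide":[0.237,-0.086,0],"delta_rot":[0,0,0.986],"fingers":1},{"slide":[0.234,-0.09,0],"delta_rot":[0,0,0.986],"fingers":1}]}}

```text
time_s: 3.15
tcp_pos: [0.6275, -0.059, 0.2262]
eef_rot: [180.0, -0.0, -122.0]
contact_force: [-0.3, -0.1, -0.5]
gripper_width: 0.0875
gripper_force: 0.0
```

```bash
python3 -c "
from h import *
s=r.get_state();print(s['tcp_pos'],s['eef_rot'],s['joints'])
plan((.589,-.202,.215),-140,5,True)"
```

```text
[ 0.62750682 -0.05904804  0.22619279] [ 1.79973005e+02 -1.86337068e-02 -1.22016770e+02] [ 1.23374758e+01  1.64105549e+01 -5.31938913e+00 -5.97153794e-03
 -6.83023851e+01 -4.43520410e+01]
[0.184, -0.076, 0.015] 0.785
[0.182, -0.078, 0.015] 0.785
[0.181, -0.081, 0.015] 0.785
[0.179, -0.083, 0.015] 0.785
[0.177, -0.086, 0.015] 0.785
```

Emit:
{"name": "play_rows", "arguments": {"rows": [{"slide":[0.184,-0.076,0.015],"delta_rot":[0,0,0.785],"fingers":1},{"slide":[0.182,-0.078,0.015],"delta_rot":[0,0,0.785],"fingers":1},{"slide":[0.181,-0.081,0.015],"delta_rot":[0,0,0.785],"fingers":1},{"slide":[0.179,-0.083,0.015],"delta_rot":[0,0,0.785],"fingers":1},{"slide":[0.177,-0.086,0.015],"delta_rot":[0,0,0.785],"fingers":1},{"slide":[0,0,0],"delta_rot":[0,0,0],"fingers":1}]}}

```text
time_s: 3.9
tcp_pos: [0.5886, -0.2024, 0.2148]
eef_rot: [180.0, -0.0, -140.0]
contact_force: [0.1, -0.2, 0.3]
gripper_width: 0.0877
gripper_force: 0.0
```

```bash
python3 -c "
from h import *
c=snap('wrist','w1');s=r.get_state();print(s['tcp_pos'],s['eef_rot'])
print(proj(c,[[.589,-.202,.112],[.5117,-.267,.073]]))"
```

```text
[ 0.58917409 -0.20154214  0.21504263] [ 1.79976376e+02 -1.60099080e-02 -1.39917013e+02]
[[317.22130641 247.62751821]
 [316.96251551  94.68449544]]
```

View pics/w1.png

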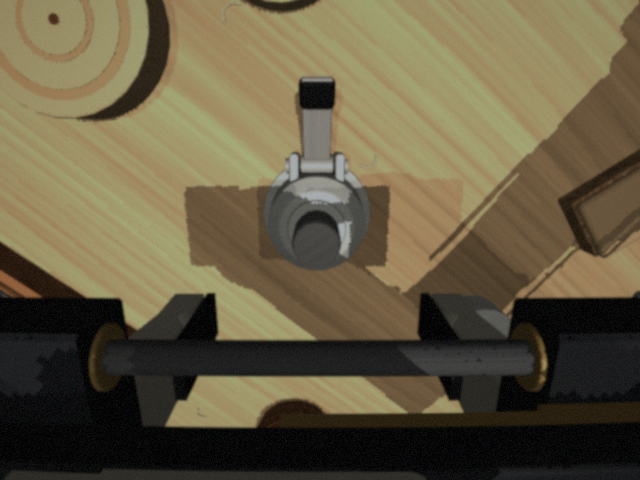

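The wrist view shows the nose around (316,240) and the lever pad at (317,93). The lever is aligned with tool x. I'll enlarge to fix the nose top.

```bash
python3 - <<'E'
from h import *
c=load('w1');i=cv2.convertScaleAbs(c['image'][165:285,240:400],alpha=1.6,beta=20)
i=cv2.resize(i,(800,600),interpolation=cv2.INTER_CUBIC)
t=np.linspace(0,2*np.pi,60)
for z,R in((.112,.0165),(.067,.0165),(.067,.023),(.009,.05)):
    P=proj(c,np.c_[.589+R*np.cos(t),-.202+R*np.sin(t),z+0*t]);
    for p in (P-[240,165])*5+2: cv2.circle(i,tuple(int(v) for v in p),1,(0,0,255),-1)
cv2.imwrite('pics/c1.png',i)
E
```

```text
(no output)
```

View pics/c1.png

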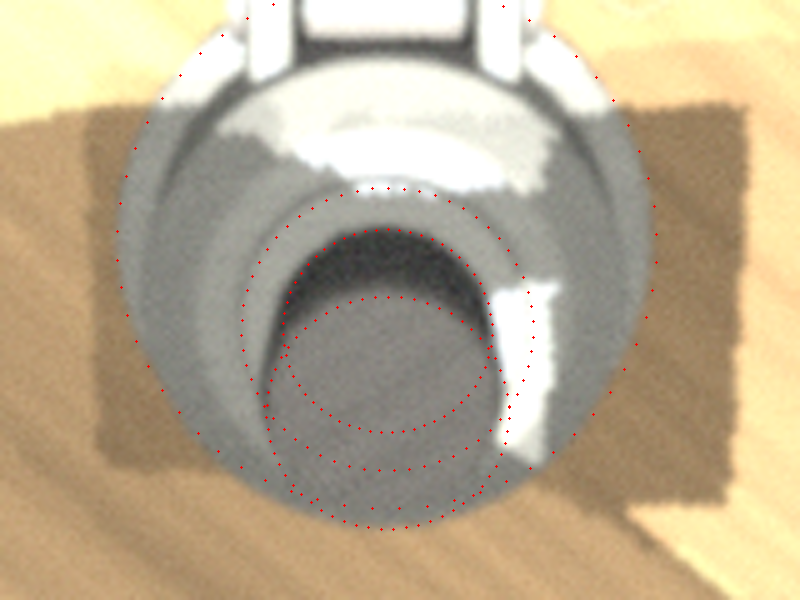

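The model overlay fits the picture within about 1 mm, so I'll descend to TCP z 0.074 and grip.

Emit:
{"name": "play_rows", "arguments": {"rows": [{"slide":[0.004,0,0.25],"delta_rot":[0,0,0],"fingers":1},{"slide":[0,0,0.25],"delta_rot":[0,0,0],"fingers":1},{"slide":[0,0,0.25],"delta_rot":[0,0,0],"fingers":1},{"slide":[0,0,0.19],"delta_rot":[0,0,0],"fingers":1},{"slide":[0,0,0],"delta_rot":[0,0,0],"fingers":1},{"slide":[0,0,0],"delta_rot":[0,0,0],"fingers":-0.1},{"slide":[0,0,0],"delta_rot":[0,0,0],"fingers":-0.5},{"slide":[0,0,0],"delta_rot":[0,0,0],"fingers":-1}], "squeeze": 40}}

```text
time_s: 4.95
tcp_pos: [0.5898, -0.2013, 0.0755]
eef_rot: [-179.9, 0.1, -139.8]
contact_force: [0.6, 0.3, 0.4]
gripper_width: 0.063
gripper_force: 0.0
```

Emit:
{"name": "play_rows", "arguments": {"rows": [{"slide":[0,0,0],"delta_rot":[0,0,0],"fingers":-1},{"slide":[0,0,0],"delta_rot":[0,0,0],"fingers":-1},{"slide":[0,0,0],"delta_rot":[0,0,0],"fingers":-1},{"slide":[0,0,0],"delta_rot":[0,0,0],"fingers":-1}]}}

```text
time_s: 5.45
tcp_pos: [0.5899, -0.2015, 0.0746]
eef_rot: [-179.9, 0.0, -139.8]
contact_force: [2.1, -1.8, -0.1]
gripper_width: 0.0325
gripper_force: 40.0
```

Emit:
{"name": "play_rows", "arguments": {"rows": [{"slide":[0,0,-0.05],"delta_rot":[0,0,0],"fingers":-1},{"slide":[0,0,-0.15],"delta_rot":[0,0,0],"fingers":-1},{"slide":[0,0,-0.25],"delta_rot":[0,0,0],"fingers":-1},{"slide":[0,0,-0.25],"delta_rot":[0,0,0],"fingers":-1},{"slide":[0,0,-0.25],"delta_rot":[0,0,0],"fingers":-1},{"slide":[0,0,-0.2],"delta_rot":[0,0,0],"fingers":-1},{"slide":[0,0,-0.1],"delta_rot":[0,0,0],"fingers":-1},{"slide":[0,0,0],"delta_rot":[0,0,0],"fingers":-1}]}}

```text
time_s: 6.45
tcp_pos: [0.5889, -0.201, 0.2618]
eef_rot: [180.0, 0.0, -139.9]
contact_force: [-0.3, -0.5, -7.4]
gripper_width: 0.0323
gripper_force: 40.0
```

```bash
python3 -c "
from h import *
s=r.get_state();print(s['tcp_pos'],s['eef_rot'],s['contact_force'],s['gripper_width'])
plan((.6195,.206,.262),-140,12,True)"
```

```text
[ 0.58894895 -0.20101778  0.2617586 ] [ 1.79978285e+02  2.91420537e-02 -1.39861695e+02] [-0.32263664 -0.51028266 -7.36125516] 0.03233899660111314
[-0.199, 0.107, -0.0] 0.003
[-0.194, 0.118, -0.0] 0.003
[-0.188, 0.129, -0.0] 0.003
[-0.181, 0.14, -0.0] 0.003
[-0.174, 0.15, -0.0] 0.003
[-0.166, 0.16, -0.0] 0.003
[-0.158, 0.169, -0.0] 0.003
[-0.149, 0.178, -0.0] 0.003
[-0.139, 0.187, -0.0] 0.003
[-0.129, 0.195, -0.0] 0.003
[-0.119, 0.203, -0.0] 0.003
[-0.108, 0.21, -0.0] 0.003
```

Emit:
{"name": "play_rows", "arguments": {"rows": [{"slide":[-0.074,0.075,0],"delta_rot":[0,0,0],"fingers":-1},{"slide":[-0.1465,0.15,0],"delta_rot":[0,0,0],"fingers":-1},{"slide":[-0.1465,0.15,0],"delta_rot":[0,0,0],"fingers":-1},{"slide":[-0.1465,0.15,0],"delta_rot":[0,0,0],"fingers":-1},{"slide":[-0.1465,0.15,0],"delta_rot":[0,0,0],"fingers":-1},{"slide":[-0.1465,0.15,0],"delta_rot":[0,0,0],"fingers":-1},{"slide":[-0.1465,0.15,0],"delta_rot":[0,0,0],"fingers":-1},{"slide":[-0.1465,0.15,0],"delta_rot":[0,0,0],"fingers":-1}]}}

```text
time_s: 7.45
tcp_pos: [0.6054, 0.0357, 0.2598]
eef_rot: [179.9, -0.1, -139.8]
contact_force: [0.7, 0.3, -6.5]
gripper_width: 0.0325
gripper_force: 40.0
```

Emit:
{"name": "play_rows", "arguments": {"rows": [{"slide":[-0.1465,0.15,0],"delta_rot":[0,0,0],"fingers":-1},{"slide":[-0.1465,0.15,0],"delta_rot":[0,0,0],"fingers":-1},{"slide":[-0.1465,0.15,0],"delta_rot":[0,0,0],"fingers":-1},{"slide":[-0.1465,0.15,0],"delta_rot":[0,0,0],"fingers":-1},{"slide":[-0.1465,0.15,0],"delta_rot":[0,0,0],"fingers":-1},{"slide":[-0.074,0.075,0],"delta_rot":[0,0,0],"fingers":-1},{"slide":[0,0,0],"delta_rot":[0,0,0],"fingers":-1},{"slide":[0,0,0],"delta_rot":[0,0,0],"fingers":-1}]}}

```text
time_s: 8.45
tcp_pos: [0.6186, 0.2062, 0.261]
eef_rot: [180.0, -0.1, -139.9]
contact_force: [-0.5, 0.3, -7.6]
gripper_width: 0.0324
gripper_force: 40.0
```

```bash
python3 - <<'E'
from h import *
s=r.get_state();print(s['tcp_pos'],s['eef_rot'])
x,y,z=s['tcp_pos'];z0=z-.0745
t=np.linspace(0,2*np.pi,80);o=[]
for n,f in(('scene','s2'),('side','d2')):
    c=snap(n,f);i=c['image']
    u,v=proj(c,[x,y,z0-.03])[0].astype(int);x0,y0=u-50,v-75
    i=cv2.resize(i[y0:y0+150,x0:x0+100],(400,600),interpolation=cv2.INTER_CUBIC)
    P=[proj(c,np.c_[x+.05*np.cos(t),y+.05*np.sin(t),z0+0*t]),proj(c,np.c_[.6195+.052*np.cos(t),.206+.052*np.sin(t),.07+0*t])]
    for q in P:
        for p in (q-[x0,y0])*4+1.5: cv2.circle(i,tuple(int(a) for a in p),1,(0,0,255),-1)
    o.append(i);print(x0,y0)
cv2.imwrite('pics/c2.png',np.hstack(o))
E
```

```text
[0.61861062 0.20618962 0.26100802] [ 1.79988804e+02 -9.56002795e-02 -1.39857296e+02]
317 222
299 107
```

View pics/c2.png

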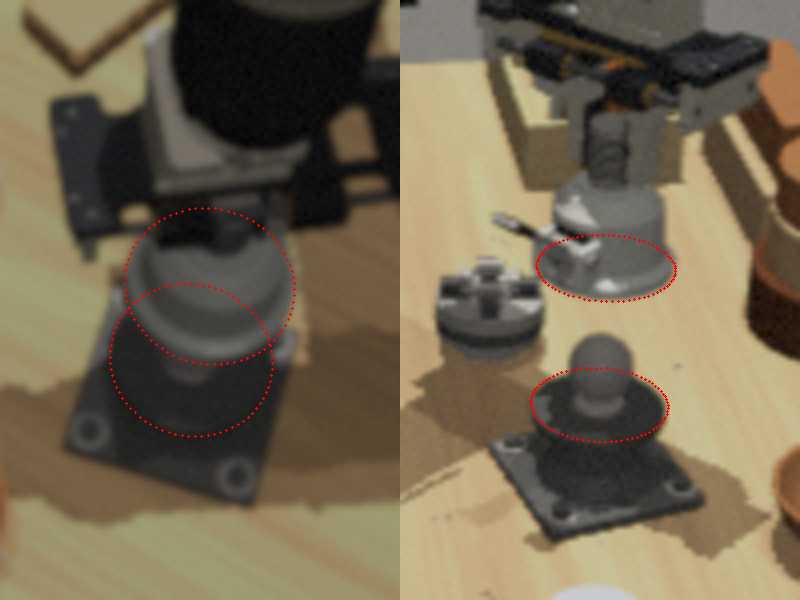

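```bash
python3 - <<'E'
from h import *
from scipy.optimize import minimize
t=np.linspace(0,2*np.pi,120)
G={}
def grad(f):
    g=cv2.GaussianBlur(cv2.cvtColor(load(f)['image'],cv2.COLOR_BGR2GRAY).astype(np.float32),(0,0),1.0)
    return np.hypot(cv2.Sobel(g,cv2.CV_32F,1,0),cv2.Sobel(g,cv2.CV_32F,0,1))
def samp(g,p): return cv2.remap(g,p[:,0].astype(np.float32).reshape(-1,1),p[:,1].astype(np.float32).reshape(-1,1),cv2.INTER_LINEAR).ravel()
def ballc(c,X,R=.025):
    o=-np.array(c['R']).T@np.array(c['t']).ravel();d=X-o;D=np.linalg.norm(d);d/=D
    a=np.cross(d,[0,0,1]);a/=np.linalg.norm(a);b=np.cross(a,d);rr=R*np.sqrt(1-(R/D)**2);q=X-d*R*R/D
    return proj(c,q+rr*(np.outer(np.cos(t),a)+np.outer(np.sin(t),b)))
def circ(c,x,y,z,R): return proj(c,np.c_[x+R*np.cos(t),y+R*np.sin(t),z+0*t])
def best(f,p0):
    P=[(np.array(p0)+[i,j],) for i in np.arange(-.006,.0061,.0005) for j in np.arange(-.006,.0061,.0005)]
    s=[f(*p[0]) for p in P];k=int(np.argmax(s));return P[k][0].round(4),round(s[k],1)
for f in('s0','d0'):
    c=load(f);g=grad(f)
    print(f,'ball',best(lambda x,y:samp(g,ballc(c,np.array([x,y,.104]))).mean(),(.6195,.206)),
     'flange',best(lambda x,y:samp(g,circ(c,x,y,.07,.052)).mean(),(.6195,.206)),
     'rim@bench',best(lambda x,y:samp(g,circ(c,x,y,.0,.05)).mean(),(.589,-.202)),
     'nosetop',best(lambda x,y:samp(g,circ(c,x,y,.112,.0165)).mean(),(.589,-.202)))
c=load('w1');g=grad('w1')
print('w1',[best(lambda x,y:samp(g,circ(c,x,y,z,R)).mean(),(.589,-.202)) for z,R in((.112,.0165),(.067,.023),(.009,.05),(0,.05))])
E
```

```text
s0 ball (array([0.6255, 0.207 ]), np.float32(52.0)) flange (array([0.6175, 0.2025]), np.float32(69.1)) rim@bench (array([ 0.583 , -0.1995]), np.float32(53.4)) nosetop (array([ 0.5865, -0.199 ]), np.float32(80.2))
d0 ball (array([0.6175, 0.2015]), np.float32(77.4)) flange (array([0.6175, 0.2015]), np.float32(150.0)) rim@bench (array([ 0.5845, -0.196 ]), np.float32(104.5)) nosetop (array([ 0.5885, -0.2045]), np.float32(103.9))
w1 [(array([ 0.583, -0.208]), np.float32(75.5)), (array([ 0.591, -0.196]), np.float32(67.5)), (array([ 0.595, -0.196]), np.float32(44.8)), (array([ 0.595, -0.196]), np.float32(46.6))]
```

The flange fits from both views agree on the stand axis at (0.6175, 0.202). I'll shift there and descend slowly while watching lateral force.

Emit:
{"name": "play_rows", "arguments": {"rows": [{"slide":[0.0185,-0.011,0.07],"delta_rot":[0,0,0],"fingers":-1},{"slide":[0,0,0.08],"delta_rot":[0,0,0],"fingers":-1},{"slide":[0,0,0.08],"delta_rot":[0,0,0],"fingers":-1},{"slide":[0,0,0.08],"delta_rot":[0,0,0],"fingers":-1},{"slide":[0,0,0.08],"delta_rot":[0,0,0],"fingers":-1},{"slide":[0,0,0.05],"delta_rot":[0,0,0],"fingers":-1},{"slide":[0,0,0.03],"delta_rot":[0,0,0],"fingers":-1},{"slide":[0,0,0],"delta_rot":[0,0,0],"fingers":-1}]}}

```text
time_s: 9.55
tcp_pos: [0.618, 0.2036, 0.1911]
eef_rot: [-180.0, -0.0, -139.8]
contact_force: [-0.7, 0.0, -7.1]
gripper_width: 0.0321
gripper_force: 40.0
```

Emit:
{"name": "play_rows", "arguments": {"rows": [{"slide":[0,0,0.02],"delta_rot":[0,0,0],"fingers":-1},{"slide":[0,0,0.02],"delta_rot":[0,0,0],"fingers":-1},{"slide":[0,0,0],"delta_rot":[0,0,0],"fingers":-1}]}}

```text
time_s: 9.93
tcp_pos: [0.6179, 0.2035, 0.1851]
eef_rot: [180.0, -0.0, -139.9]
contact_force: [-0.1, 0.1, -7.4]
gripper_width: 0.0322
gripper_force: 40.0
```

Emit:
{"name": "play_rows", "arguments": {"rows": [{"slide":[0,0,0.03],"delta_rot":[0,0,0],"fingers":-1},{"slide":[0,0,0.03],"delta_rot":[0,0,0],"fingers":-1},{"slide":[0,0,0],"delta_rot":[0,0,0],"fingers":-1}]}}

```text
time_s: 10.3
tcp_pos: [0.6177, 0.2034, 0.1756]
eef_rot: [180.0, -0.1, -139.9]
contact_force: [0.0, 0.2, -6.8]
gripper_width: 0.0324
gripper_force: 40.0
```

Emit:
{"name": "play_rows", "arguments": {"rows": [{"slide":[0,0,0.03],"delta_rot":[0,0,0],"fingers":-1},{"slide":[0,0,0],"delta_rot":[0,0,0],"fingers":-1}]}}

```text
time_s: 10.55
tcp_pos: [0.618, 0.2036, 0.1714]
eef_rot: [180.0, -0.0, -139.9]
contact_force: [-0.5, 0.1, -7.2]
gripper_width: 0.0325
gripper_force: 40.0
```

The rim is already below the ball's equator with no lateral force, so the fit is good. Continuing down.

Emit:
{"name": "play_rows", "arguments": {"rows": [{"slide":[0,0,0.04],"delta_rot":[0,0,0],"fingers":-1},{"slide":[0,0,0.04],"delta_rot":[0,0,0],"fingers":-1},{"slide":[0,0,0.04],"delta_rot":[0,0,0],"fingers":-1},{"slide":[0,0,0.03],"delta_rot":[0,0,0],"fingers":-1},{"slide":[0,0,0],"delta_rot":[0,0,0],"fingers":-1}]}}

```text
time_s: 11.18
tcp_pos: [0.618, 0.2036, 0.1488]
eef_rot: [180.0, -0.0, -139.9]
contact_force: [0.1, 0.7, -6.7]
gripper_width: 0.0323
gripper_force: 40.0
```

Emit:
{"name": "play_rows", "arguments": {"rows": [{"slide":[0,0,0.012],"delta_rot":[0,0,0],"fingers":-1},{"slide":[0,0,0.012],"delta_rot":[0,0,0],"fingers":-1},{"slide":[0,0,0],"delta_rot":[0,0,0],"fingers":-1}]}}

```text
time_s: 11.55
tcp_pos: [0.618, 0.2036, 0.1456]
eef_rot: [180.0, 0.0, -139.9]
contact_force: [-0.3, 0.8, -7.7]
gripper_width: 0.0323
gripper_force: 40.0
```

Emit:
{"name": "play_rows", "arguments": {"rows": [{"slide":[0,0,0.008],"delta_rot":[0,0,0],"fingers":-1},{"slide":[0,0,0],"delta_rot":[0,0,0],"fingers":-1}]}}

```text
time_s: 11.8
tcp_pos: [0.6181, 0.2036, 0.1446]
eef_rot: [-180.0, 0.0, -139.9]
contact_force: [0.4, 0.8, -6.2]
gripper_width: 0.0321
gripper_force: 40.0
```

Emit:
{"name": "play_rows", "arguments": {"rows": [{"slide":[0,0,0.006],"delta_rot":[0,0,0],"fingers":-1},{"slide":[0,0,0],"delta_rot":[0,0,0],"fingers":-1}]}}

```text
time_s: 12.05
tcp_pos: [0.6184, 0.2036, 0.1445]
eef_rot: [-180.0, 0.1, -139.8]
contact_force: [-1.1, -1.5, 1.4]
gripper_width: 0.0324
gripper_force: 40.0
```

Seated at TCP z 0.1445, with the load now carried by the stand. Releasing and rising.

Emit:
{"name": "play_rows", "arguments": {"rows": [{"slide":[0,0,0],"delta_rot":[0,0,0],"fingers":-0.2},{"slide":[0,0,0],"delta_rot":[0,0,0],"fingers":0.3},{"slide":[0,0,0],"delta_rot":[0,0,0],"fingers":0.5},{"slide":[0,0,0],"delta_rot":[0,0,0],"fingers":0.5},{"slide":[0,0,-0.1],"delta_rot":[0,0,0],"fingers":0.5},{"slide":[0,0,-0.2],"delta_rot":[0,0,0],"fingers":0.5},{"slide":[0,0,-0.2],"delta_rot":[0,0,0],"fingers":0.5},{"slide":[0,0,0],"delta_rot":[0,0,0],"fingers":0.5}]}}

```text
time_s: 13.05
tcp_pos: [0.6197, 0.2043, 0.2229]
eef_rot: [-179.9, 0.3, -139.8]
contact_force: [-0.6, 0.2, -0.2]
gripper_width: 0.0657
gripper_force: 0.0
```

```bash
python3 - <<'E'
from h import *
s=r.get_state();print(s['tcp_pos'],s['eef_rot'],s['contact_force'])
c=snap('wrist','w3');e=snap('side','d3')
d=np.array([np.cos(np.radians(-139.9)),np.sin(np.radians(-139.9))])
print(proj(c,[[.618,.2036,.182],[*(np.array([.618,.2036])+.096*d),.146]]))
i=cv2.resize(e['image'][110:260,290:410],(480,600),interpolation=cv2.INTER_CUBIC)
j=cv2.resize(c['image'][0:300,160:480],(320,300))
cv2.imwrite('pics/c3.png',np.hstack([i,np.vstack([j,0*j])]))
E
```

```text
[0.61969119 0.20427532 0.2228873 ] [-179.91102959    0.34783336 -139.83103602] [-0.62298335  0.19748178 -0.20856751]
[[318.65998387 276.80633808]
 [318.87113412  89.58148867]]
```

View pics/c3.png

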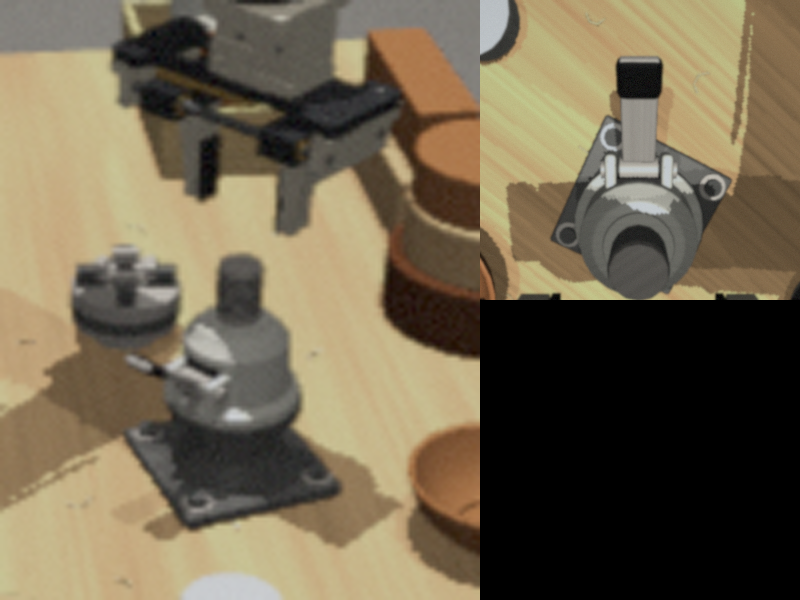

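The head is seated with its lever raised. The pad is at wrist (318,79), aligned with tool x. Next I'll shut the fingers, move 98 mm out and down to just above the pad.

Emit:
{"name": "play_rows", "arguments": {"rows": [{"slide":[0.16,0,0],"delta_rot":[0,0,0],"fingers":-1},{"slide":[0.17,0,0],"delta_rot":[0,0,0],"fingers":-1},{"slide":[0.17,0,0],"delta_rot":[0,0,0],"fingers":-1},{"slide":[0.15,0,0],"delta_rot":[0,0,0],"fingers":-1},{"slide":[0,0,0.15],"delta_rot":[0,0,0],"fingers":-1},{"slide":[0,0,0.15],"delta_rot":[0,0,0],"fingers":-1},{"slide":[0,0,0.1],"delta_rot":[0,0,0],"fingers":-1},{"slide":[0,0,0],"delta_rot":[0,0,0],"fingers":-1}]}}

```text
time_s: 14.15
tcp_pos: [0.5428, 0.1403, 0.1572]
eef_rot: [180.0, -0.2, -139.9]
contact_force: [-0.1, 0.4, 0.5]
gripper_width: 0.0006
gripper_force: 0.0
```

Emit:
{"name": "play_rows", "arguments": {"rows": [{"slide":[0.005,0,0.04],"delta_rot":[0,0,0],"fingers":-1},{"slide":[0.01,0,0.04],"delta_rot":[0,0,0],"fingers":-1},{"slide":[0.01,0,0.04],"delta_rot":[0,0,0],"fingers":-1},{"slide":[0,0,0],"delta_rot":[0,0,0],"fingers":-1}]}}

```text
time_s: 14.65
tcp_pos: [0.5405, 0.1381, 0.1404]
eef_rot: [-180.0, -0.0, -139.9]
contact_force: [-0.1, -0.2, 0.4]
gripper_width: 0.0001
gripper_force: 0.2
```

Emit:
{"name": "play_rows", "arguments": {"rows": [{"slide":[0.01,0,0.04],"delta_rot":[0,0,0],"fingers":-1},{"slide":[0.01,0,0.04],"delta_rot":[0,0,0],"fingers":-1},{"slide":[0.01,0,0.04],"delta_rot":[0,0,0],"fingers":-1}]}}

```text
time_s: 15.02
tcp_pos: [0.5368, 0.1351, 0.1221]
eef_rot: [180.0, -0.0, -139.9]
contact_force: [-1.3, -1.3, 3.7]
gripper_width: 0.0005
gripper_force: 1.5
```

Emit:
{"name": "play_rows", "arguments": {"rows": [{"slide":[0.01,0,0.04],"delta_rot":[0,0,0],"fingers":-1},{"slide":[0,0,0.04],"delta_rot":[0,0,0],"fingers":-1},{"slide":[0,0,0.02],"delta_rot":[0,0,0],"fingers":-1},{"slide":[0,0,0],"delta_rot":[0,0,0],"fingers":-1}]}}

```text
time_s: 15.52
tcp_pos: [0.5362, 0.1346, 0.1072]
eef_rot: [180.0, 0.0, -139.9]
contact_force: [-0.8, 0.2, -0.2]
gripper_width: 0.0001
gripper_force: 0.0
```

Emit:
{"name": "play_rows", "arguments": {"rows": [{"slide":[0,0,0.008],"delta_rot":[0,0,0],"fingers":-1},{"slide":[0,0,0.008],"delta_rot":[0,0,0],"fingers":-1},{"slide":[0,0,0],"delta_rot":[0,0,0],"fingers":-1}]}}

```text
time_s: 15.9
tcp_pos: [0.5365, 0.1347, 0.1062]
eef_rot: [-180.0, 0.1, -139.8]
contact_force: [-3.1, -0.6, 8.0]
gripper_width: 0.0006
gripper_force: 4.0
```

The lever met its stop at z 0.106, as expected for fully down. A touch more, then up and clear.

Emit:
{"name": "play_rows", "arguments": {"rows": [{"slide":[0,0,0.006],"delta_rot":[0,0,0],"fingers":-1},{"slide":[0,0,0],"delta_rot":[0,0,0],"fingers":-1},{"slide":[0,0,-0.1],"delta_rot":[0,0,0],"fingers":-1},{"slide":[0,0,-0.25],"delta_rot":[0,0,0],"fingers":-1},{"slide":[0,0,-0.25],"delta_rot":[0,0,0],"fingers":-1},{"slide":[0,0,-0.15],"delta_rot":[0,0,0],"fingers":-1},{"slide":[0,0,0],"delta_rot":[0,0,0],"fingers":-1},{"slide":[0,0,0],"delta_rot":[0,0,0],"fingers":-1}]}}

```text
time_s: 16.9
tcp_pos: [0.5358, 0.1344, 0.2165]
eef_rot: [180.0, -0.0, -139.9]
contact_force: [0.4, -0.7, -0.4]
gripper_width: 0.0004
gripper_force: 0.0
```

```bash
python3 - <<'E'
from h import *
e=snap('side','d4')
cv2.imwrite('pics/c4.png',cv2.resize(e['image'][145:265,290:410],(600,600),interpolation=cv2.INTER_CUBIC))
E
```

```text
(no output)
```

View pics/c4.png

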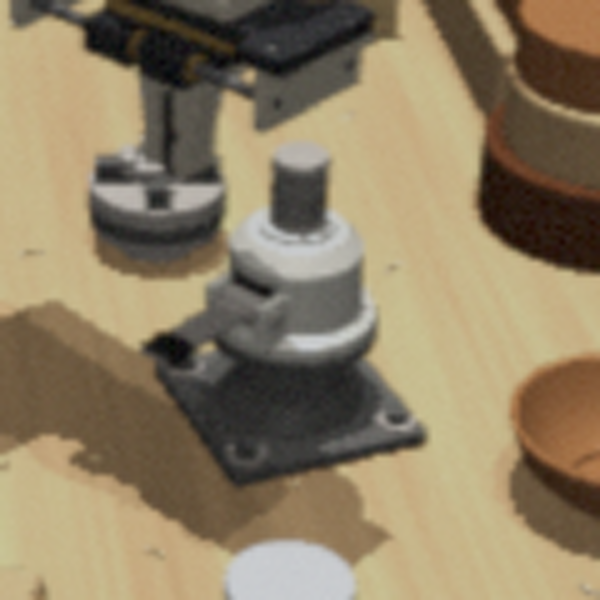

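The lever is down with its pad at side pixel (324,214). The head is upright and flush, and the gripper is clear. I'll check that pixel against the model and hand in if it agrees.

```bash
python3 - <<'E'
from h import *
c=load('d4');a=np.array([.618,.2036]);d=np.array([-.765,-.644])
p=proj(c,[[*(a+.114*d),.106],[*(a+.111*d),.118]]);print(p)
if np.linalg.norm(p[0]-[324,214])<4: print(r.close_job())
E
```

```text
[[323.24032621 213.18274289]
 [324.01446331 209.19829158]]
the job is handed in; nothing more can be done
None
```

The carving head is home on the ball, upright with its rim flat on the flange, the latch lever is pressed fully down, and the gripper is clear; I handed the job in at about 17 s, but no verdict came back.

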